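# Ready the tile rubbing bed and offer up the tile

### The arm

A 6-joint arm with a two-finger parallel gripper is mounted at the origin on a cart in front of the work surface, level with it; the furniture and walls round the work are solid. World frame = base frame: x ahead of the robot, y to its left, z up, the work surface at z = 0. Lengths are in m, angles in rad, forces in N, time in s.
With the tool pointing down it reaches from about 0.2 to 0.875 m from the base axis. Payload 3.4 kg.
Tool frame: the origin (TCP) lies midway between the tips of the shut fingers; the grasp point (between the pads) lies 19 mm behind it; z points along the fingers, x is the direction in which the jaws open and shut, and the axes are right-handed (so a half turn about z gives the same grasp; the last joint's range is limited). The gripper opens to 94 mm and grips with 3 to 60 N. Pads are 16 mm wide; open, the fingers measure 119 mm over their backs; the gripper's body (75 mm by 177 mm) begins 78 mm behind the grasp point.
Start: joints at [1.035, 0.276, 1.505, -0, 1.361, -0.121], TCP at [0.232, 0.526, 0.205] pointing down, gripper open.
Joint ranges: [-2.89, 2.89], [-0.75, 2.08], [0.22, 2.7], [-1.18, 4.32], [0.11, 2.71], [-2.7, 2.7]. Speed limits (rad/s): [2.57, 2.57, 3.14, 3.14, 3.14, 3.14].

### API

Orientations are given as a rotation vector (axis times angle).
In Python, from cell import * gives the robot as it stands.
- The arm moves only by the tool send_rows, never from a script. Its argument "increments" is a list of rows, each a list of 5 numbers: the finger opening in mm, from 0 to 94, then the shift along the tool's x, y, z in mm, then the turn about the tool's z in rad. In form: [[claw, tx, ty, tz, turn], ...]. A call has 1 to 12 rows; each row is the pose to reach, as a shift and turn from the pose commanded when the call began, along the tool's axes at that moment; what a row does not reach only later rows make up. A row lasts 1/8 s, in which the tool goes at most 62.5 mm and 10.7 degrees, less where a joint would pass 70% of its speed; a pose out of reach is approached as far as the arm can. A call with a gripper value outside its range is refused whole. The fingers move at their own pace and stop on an object; "squeeze" is the grip in N (left out, the last holds). Time passes only in rows, so rows that repeat a pose let the fingers close. It gives the time, the measured TCP pose, the force and the opening at its end, in the units of the state.
- state(): the state, without advancing time (a new reading comes with each control period).
- grab_frame(name): name is "scene" or "side" or "wrist"; returns the picture (480x640x3 uint8, blue, green, red); there is no depth.
- camera_model(name): a dict with "intrinsics" (3x3 intrinsics, pixels), "R" (3x3) and "t" (3): a world point X has camera coordinates R X + t; the wrist camera has in their place "hand_eye" (4x4, takes a point from camera to tool coordinates, whose origin is the TCP and whose axes are the tool frame's). Camera axes: x right, y down, z forward; pixel columns grow to the right and rows downward; lengths in m; the calibration is good to about 2 mm. A picture is of the moment at which its call begins: read the wrist's pose just before it. camera_model takes no time and is no camera call.
- finish_job(): hands the job in, once; it reports no verdict.
The state is a dict: "time": time; "joint_pos": joint angles; "joint_vel": joint speeds; "joint_torque": joint torques, N m; "eef_pos": TCP position; "eef_rot": TCP orientation; "contact_force": force on the tool from outside, world axes, zero at the start; "torque": the same for the moment, N m; "opening": finger opening in m.
Only numpy, scipy, OpenCV 4.12 (cv2) and the standard library are available. Lean on these libraries where they do the work, as an engineer would, in place of code of your own. Each camera call takes 0.05 s, during which the arm holds its last target.

### The job

The knock-out pin still stands up in the pocket of the wooden tile-rubbing bed: hold the mallet and drive the pin down with it until it is flush with the pocket floor, then set the mallet down on the table, off the bed. Then take the black tile with the gold flower, carry it over the row of jars and finish still holding it over the pocket: centred, level and square with it (either way round), about 10 mm above the bed and not touching it, so that I can sight the gap all round before it goes in. Never touch the bed or its pin with the tile or the fingers, and leave the three jars and the other two tiles where they are.

Things in the scene. Friction and masses are not known exactly. Their poses are not given: they have to be found in the camera images.
- pocket (a point): the rubbing bed: a fixed pale wooden board 190 x 130 mm with darker end strips, on two runners on a dark mat 200 x 160 mm; its flat top is 52 mm above the table and has in its middle an open pocket 98 x 63 mm, 9 mm deep. The point is the centre of the pocket's mouth, level with the top; x along the pocket's and bed's long side, z up
- pin_top (a point): centre of the flat top of the steel knock-out pin, 14 mm across, that stands upright in the middle of the pocket floor; z up
- pin (a joint): how far the pin is pushed down, m: 0 = 18 mm above the pocket floor (9 mm above the bed's top), 0.018 = flush with the pocket floor, which is also its stop. A bow spring grips it: it stays at any height it is left at and needs about 7 N to move down
- bed: the same rubbing bed; origin on the table under its centre, x along its long side
- mallet_center (a point): centre of the mallet's head, a wooden cylinder 42 mm across and 84 mm tall, standing on one striking face: gripped by the head from above it is ready to strike down; z up along the head. The round handle, 17 to 21 mm thick, leaves the head level at half height along -x of this frame, to 148 mm from the head's axis. Loose, 220 g; mass centre 10 mm off the axis towards the handle
- mallet: the mallet; origin at the centre of its lower striking face, 42 mm below its head centre
- black_tile: the black tile; origin at the centre of its underside
- black_tile_center (a point): the black tile with a gold flower drawn on its top: lacquer tile, a flat slab 95 x 60 x 8.5 mm (60 g), lying on the table among the three tiles, which may have changed places; the point is its centre, half-way up; its x axis runs along the 95 mm side, z up
- red_tile_center (a point): the red tile, a bystander: lacquer tile, a flat slab 95 x 60 x 8.5 mm (60 g), lying on the table among the three tiles, which may have changed places; the point is its centre, half-way up; its x axis runs along the 95 mm side, z up
- brown_tile_center (a point): the brown tile, a bystander: lacquer tile, a flat slab 95 x 60 x 8.5 mm (60 g), lying on the table among the three tiles, which may have changed places; the point is its centre, half-way up; its x axis runs along the 95 mm side, z up
- tin_center (a point): red and black lacquer tin, 73 mm wide, 78 mm tall, one of the row of three containers that stands between the tiles and the rubbing bed (they may have changed places in the row); the point is its centre, half-way up
- putty_jar_center (a point): clear jar with a grey-green lid, 66 mm diameter, 82 mm tall, one of the row of three containers that stands between the tiles and the rubbing bed (they may have changed places in the row); the point is its centre, half-way up
- blue_jar_center (a point): clear jar with a red lid and blue filling, 52 mm diameter, 70 mm tall, one of the row of three containers that stands between the tiles and the rubbing bed (they may have changed places in the row); the point is its centre, half-way up

How it is judged:
By the outcome, as a careful person would: the job done as asked, in the order asked, and still so for the second after the job is handed in, while the arm keeps its last pose, push and grip.
It also fails if it takes over 67 s, if anything falls off the work surface, if the arm or the gripper's body presses on something with over 40 N, if the wrist force passes 120 N, or if a joint passes its speed limit or range.

## Working session

There is one attempt and no reset: what is moved stays moved. The work goes in short steps, Python scripts to look and compute and a tool call to move; the robot and the scene stay as the last step left them, time stands still between calls to the robot, and variables do not carry over. Pictures are saved under pics/ and viewed, and the job is handed in when it is done.

Besides the shell and the picture viewer there is one more tool, called after ">>>" as name(argument=value, ...) on one line, values as JSON. send_rows: Moves the arm, as the interface text tells. Its arguments: {"type":"object","properties":{"increments":{"type":"array","items":{"type":"array","items":{"type":"number"}}},"squeeze":{"type":"number"}},"required":["increments"]}

```bash
ls; mkdir -p pics; python3 - <<'E'
from cell import *
import cv2
s=state();print(s)
for n in("scene","side","wrist"):
    cv2.imwrite(f"pics/{n}0.png",grab_frame(n)); print(n,camera_model(n))
E
```

```text
pics
{'time': 0.0, 'joint_pos': array([ 1.03499302e+00,  2.76590584e-01,  1.50610980e+00, -3.20912338e-05,
        1.36068855e+00, -1.21038007e-01]), 'joint_vel': array([ 0.00041108, -0.00230085, -0.00070426, -0.00024863, -0.00030638,
       -0.00040502]), 'joint_torque': array([ 8.37579846e-04, -4.04575324e+01, -2.37233287e+01,  7.02342438e-02,
        3.43307597e-02, -8.23185769e-05]), 'eef_pos': array([0.23145859, 0.52574468, 0.20461656]), 'eef_rot': array([ 2.63054234e+00,  1.71600957e+00, -2.50967082e-03]), 'contact_force': array([-0.22601121, -0.11344644, -0.46493874]), 'torque': array([-0.03831794, -0.00067767, -0.03410588]), 'opening': 0.09381441251193383}
scene {'intrinsics': array([[464.30060438,   0.        , 320.58948606],
       [  0.        , 464.30060438, 232.50570745],
       [  0.        ,   0.        ,   1.        ]]), 'R': array([[ 0.69581059, -0.71819591, -0.00650122],
       [-0.44256388, -0.4216054 , -0.79144558],
       [ 0.56567203,  0.55357342, -0.61120507]]), 't': array([-0.34014223,  0.28319297,  0.95976106])}
side {'intrinsics': array([[445.39895396,   0. 
[... 161 characters left out ...]
9329, -0.02129991],
       [-0.11696952, -0.61009936, -0.78364335],
       [ 0.11379317,  0.77562987, -0.62084572]]), 't': array([-0.52825803,  0.1375245 ,  1.10565733])}
wrist {'intrinsics': array([[352.99106828,   0.        , 320.6897477 ],
       [  0.        , 352.99106828, 232.00914314],
       [  0.        ,   0.        ,   1.        ]]), 'hand_eye': array([[ 9.99999744e-01, -5.79477502e-05, -7.12911097e-04,
        -6.57557924e-04],
       [ 2.39070836e-04,  9.66468058e-01,  2.56786753e-01,
        -7.32149925e-02],
       [ 6.74125588e-04, -2.56786858e-01,  9.66467824e-01,
        -1.79129163e-01],
       [ 0.00000000e+00,  0.00000000e+00,  0.00000000e+00,
         1.00000000e+00]])}
```

View pics/scene0.png

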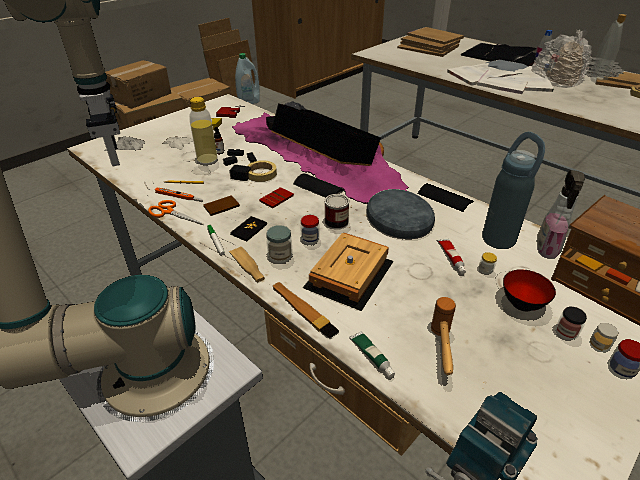

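View pics/side0.png

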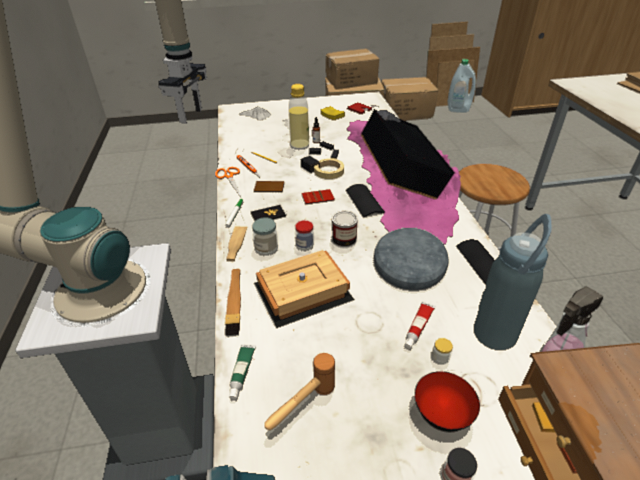

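View pics/wrist0.png

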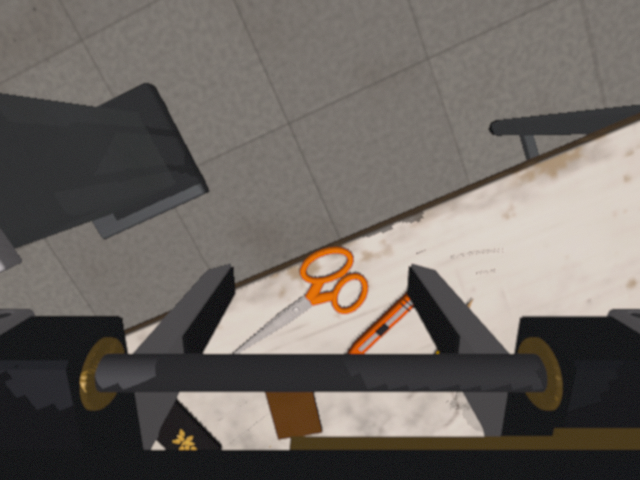

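```bash
cat > h.py <<'E'
import numpy as np, cv2
from cell import *
from scipy.spatial.transform import Rotation as Ro
def cam(n,s=None):
    m=camera_model(n);K=m["intrinsics"]
    if n!="wrist": return K,m["R"],m["t"]
    T=np.eye(4);T[:3,:3]=Ro.from_rotvec(s["eef_rot"]).as_matrix();T[:3,3]=s["eef_pos"]
    W=np.linalg.inv(T@m["hand_eye"]);return K,W[:3,:3],W[:3,3]
def plane(c,uv,z):
    K,R,t=c;uv=np.atleast_2d(np.array(uv,float));d=(np.linalg.inv(K)@np.c_[uv,np.ones(len(uv))].T).T@R
    o=-R.T@t;return o+d*((z-o[2])/d[:,2])[:,None]
def proj(c,X):
    K,R,t=c;p=(np.atleast_2d(X)@R.T+t)@K.T;return p[:,:2]/p[:,2:]
def tri(cs,uvs):
    A=[];b=[]
    for (K,R,t),uv in zip(cs,uvs):
        d=R.T@np.linalg.inv(K)@np.array([*uv,1.]);d/=np.linalg.norm(d);P=np.eye(3)-np.outer(d,d);A.append(P);b.append(P@(-R.T@t))
    x=np.linalg.lstsq(np.vstack(A),np.hstack(b),rcond=None)[0];return x
def crop(img,u,v,w,h,f,name):
    c=img[v:v+h,u:u+w];cv2.imwrite(name,cv2.resize(c,None,fx=f,fy=f,interpolation=cv2.INTER_CUBIC))
E
python3 - <<'E'
from h import *
a=cv2.imread("pics/scene0.png");b=cv2.imread("pics/side0.png")
crop(a,290,220,180,160,4,"pics/sA.png")
crop(b,225,240,180,200,4,"pics/sB.png".replace("sB","sB"))
crop(a,190,170,200,100,4,"pics/sC.png")
crop(b,230,170,170,90,4,"pics/sD.png")
E
```

```text
(no output)
```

View pics/sA.png

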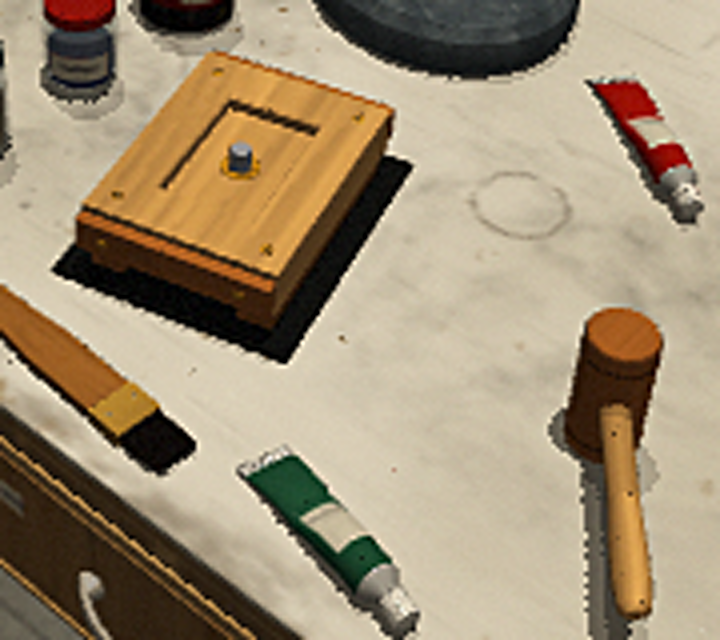

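View pics/sB.png

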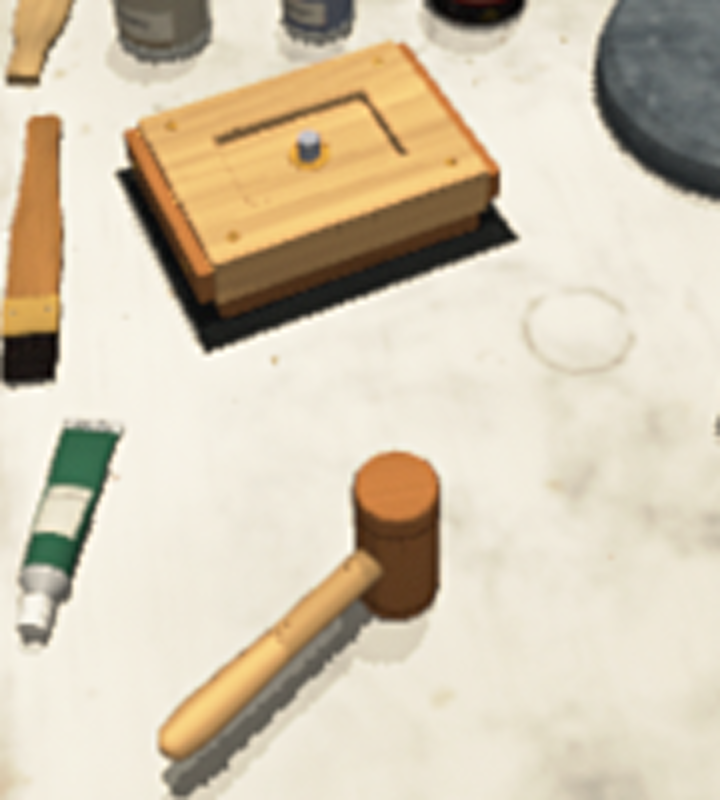

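View pics/sC.png

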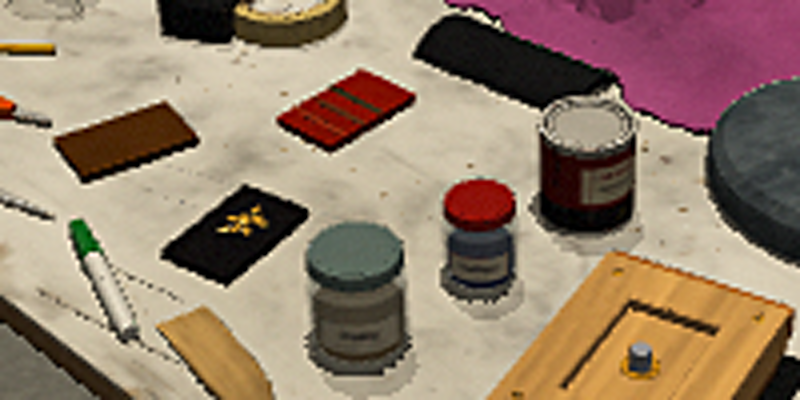

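View pics/sD.png

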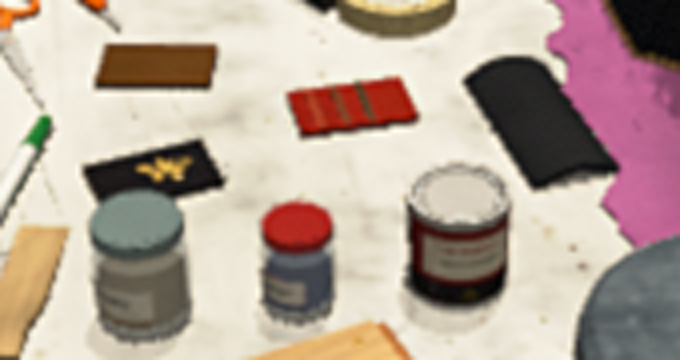

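```bash
python3 - <<'E'
from h import *
np.set_printoptions(precision=4,suppress=True)
A=cam("scene");B=cam("side")
f=lambda l,u,v:(np.array(l,float)+.5)/4-.5+[u,v]
sA=lambda *l:f(l,290,220); sB=lambda *l:f(l,225,240); sC=lambda *l:f(l,190,170); sD=lambda *l:f(l,230,170)
def both(n,a,b,z):
    pa=plane(A,a,z);pb=plane(B,b,z);print(n,"scene",pa[:,:2].tolist(),"side",pb[:,:2].tolist(),"tri",[tri((A,B),(x,y)) for x,y in zip(a,b)])
both("mallet top",sA((624,336)),sB((397,487)),.084)
both("handle end",sA((636,600)),sB((176,738)),.042)
both("pin",sA((239,149)),sB((309,136)),.061)
ca=plane(A,sA((212,52),(395,108),(277,278),(78,208)),.052);cb=plane(B,sB((402,43),(497,168),(213,265),(132,130)),.052)
for c in(ca,cb):
  print("bed",c[:,:2].tolist(),c.mean(0),[np.linalg.norm(c[i]-c[i-1]) for i in range(4)])
# pocket far edges
both("pocket",sA((164,186),(231,102),(318,130)),sB((218,141),(362,95),(404,152)),.052)
ca=plane(A,sC((245,185),(308,212),(228,280),(162,250)),.0085);cb=plane(B,sD((205,141),(225,183),(97,200),(84,167)),.0085)
for c in(ca,cb):
  print("tile",c[:,:2].tolist(),c.mean(0),[np.linalg.norm(c[i]-c[i-1]) for i in range(4)])
both("putty",sC((355,248)),sD((136,218)),.082)
both("blue",sC((480,202)),sD((297,225)),.070)
both("tin",sC((587,122)),sD((459,192)),.078)
E
```

```text
mallet top scene [[0.4953476831180751, -0.36449332147644176]] side [[0.49625763590112787, -0.36480325562388466]] tri [array([ 0.4964, -0.364 ,  0.0829])]
handle end scene [[0.38657121622071, -0.4470587588023355]] side [[0.3832106026373583, -0.445590907081245]] tri [array([ 0.3834, -0.4482,  0.0464])]
pin scene [[0.4892974791623008, -0.09891033628675405]] side [[0.49190317828381347, -0.09927543076370493]] tri [array([ 0.4922, -0.0964,  0.058 ])]
bed [[0.5593814292589869, -0.01385648002426032], [0.5965272133008426, -0.1378632506904649], [0.4269648500831805, -0.1830597289267612], [0.38973999908548973, -0.058106738629826404]] [ 0.4932 -0.0982  0.052 ] [np.float64(0.17531771221975548), np.float64(0.12945071820250684), np.float64(0.17548252524089786), np.float64(0.13037998050293673)]
bed [[0.5626840704853943, -0.016375634200730294], [0.5966323151141404, -0.13661044293352664], [0.4263846206532189, -0.18196452022971799], [0.38929124242295216, -0.06511539539571709]] [ 0.4937 -0.1     0.052 ] [np.float64(0.18011284558530508), np.float64(0.12493555356416888), np.float64(0.17618532798348496), np
[... 825 characters left out ...]
6753668571, 0.21253510496682104], [0.39147077550539466, 0.20936218899226378], [0.38421750800377424, 0.2532264661382163]] [0.4349 0.2363 0.0085] [np.float64(0.094741028649466), np.float64(0.05810204812405525), np.float64(0.09492994007742535), np.float64(0.04445992239069921)]
putty scene [[0.4193546102794461, 0.08293474095334252]] side [[0.41743801660211316, 0.08313640494265417]] tri [array([0.4175, 0.0806, 0.0841])]
blue scene [[0.5214407321872402, 0.0721104118399778]] side [[0.5218786320626135, 0.07132252521388438]] tri [array([0.5221, 0.0727, 0.0692])]
tin scene [[0.6336337862660834, 0.07739875107267269]] side [[0.6321394129993251, 0.07633631383946338]] tri [array([0.6321, 0.0758, 0.079 ])]
```

```bash
cat >> h.py <<'E'
def inc(p,yaw=None,s=None):
    s=s or state();M=Ro.from_rotvec(s["eef_rot"]).as_matrix()
    y0=np.degrees(np.arctan2(M[1,0],M[0,0]));d=M.T@(np.array(p)-s["eef_pos"])*1000
    t=0 if yaw is None else -np.radians((yaw-y0+180)%360-180)
    print("t",round(s["time"],2),"pos",s["eef_pos"].round(4),"yaw %.2f tiltdeg %.2f"%(y0,np.degrees(np.arccos(min(1,-M[2,2])))),"F",s["contact_force"].round(1),"op %.4f"%s["opening"],"j6 %.2f"%s["joint_pos"][5])
    print("inc mm",d.round(1),"turn %.4f"%t)
E
python3 -c "
from h import *
inc((.496,-.3645,.20),-53.4)"
```

```text
t 0.15 pos [0.2315 0.5259 0.2048] yaw 66.23 tiltdeg 0.08 F [ 0.2 -0.2  0.4] op 0.0941 j6 -0.12
inc mm [-708.3  600.9    5.7] turn 2.0880
```

>>> send_rows(increments=[[94,-708,601,5,2.088],[94,-708,601,5,2.088],[94,-708,601,5,2.088],[94,-708,601,5,2.088],[94,-708,601,5,2.088],[94,-708,601,5,2.088],[94,-708,601,5,2.088],[94,-708,601,5,2.088],[94,-708,601,5,2.088],[94,-708,601,5,2.088],[94,-708,601,5,2.088],[94,-708,601,5,2.088]])

```text
time: 1.65
eef_pos: [0.4456, -0.1947, 0.2013]
eef_rot: [-2.804, 1.415, -0.0]
contact_force: [1.1, 0.3, -0.7]
opening: 0.0942
```

```bash
python3 -c "
from h import *
inc((.496,-.3645,.20),-53.4)"
```

```text
t 1.65 pos [ 0.4456 -0.1947  0.2013] yaw -53.55 tiltdeg 0.03 F [ 1.1  0.3 -0.7] op 0.0942 j6 0.38
inc mm [166.5  60.4   1.2] turn -0.0026
```

>>> send_rows(increments=[[94,166,60,1,0],[94,166,60,1,0],[94,166,60,1,0],[94,166,60,1,0]])

```text
time: 2.15
eef_pos: [0.4967, -0.3652, 0.1988]
eef_rot: [2.804, -1.416, -0.001]
contact_force: [-0.3, -0.0, 0.8]
opening: 0.094
```

```bash
python3 -c "
from h import *
s=state();cv2.imwrite('pics/w1.png',grab_frame('wrist'))
inc((.496,-.3645,.20),-53.4,s)
c=cam('wrist',s)
print(proj(c,[(.496,-.3645,.084),(.385,-.447,.042)]))"
```

```text
t 2.15 pos [ 0.4967 -0.3652  0.1988] yaw -53.59 tiltdeg 0.05 F [-0.3 -0.   0.8] op 0.0940 j6 0.19
inc mm [-0.9  0.1 -1.2] turn -0.0034
[[317.86516821 227.8907758 ]
 [318.96510606 342.83765102]]
```

View pics/w1.png

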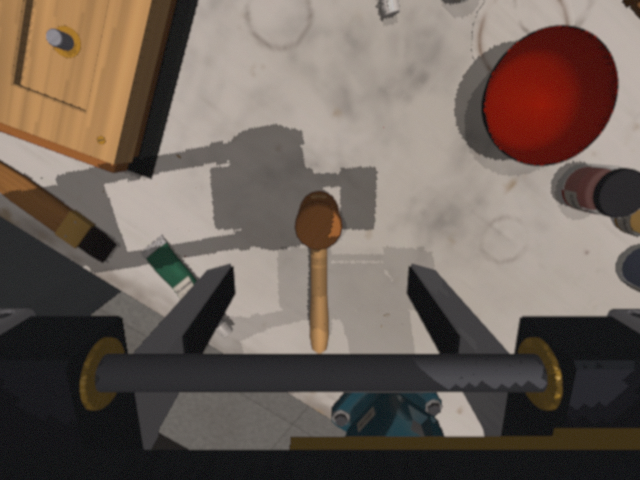

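>>> send_rows(increments=[[94,-0.5,0,60,0],[94,-0.5,0,110,0],[94,-0.5,0,140,0],[94,-0.5,0,156,0],[94,-0.5,0,156,0],[40,-0.5,0,156,0],[30,-0.5,0,156,0],[30,-0.5,0,156,0],[30,-0.5,0,156,0],[30,-0.5,0,156,0]], squeeze=50)

```text
time: 3.45
eef_pos: [0.496, -0.3613, 0.0445]
eef_rot: [-2.806, 1.412, -0.0]
contact_force: [-0.6, 0.5, 0.3]
opening: 0.0474
```

```bash
python3 -c "
from h import *
inc((.491,-.099,.20),-53.4)"
```

```text
t 3.45 pos [ 0.496  -0.3613  0.0445] yaw -53.41 tiltdeg 0.01 F [-0.6  0.5  0.3] op 0.0474 j6 0.19
inc mm [-213.6 -152.3 -155.5] turn -0.0001
```

>>> send_rows(increments=[[30,0,0,0,0],[30,0,0,0,0],[30,0,0,0,0]])

```text
time: 3.82
eef_pos: [0.4962, -0.3614, 0.0444]
eef_rot: [2.807, -1.412, 0.001]
contact_force: [0.1, -0.7, -0.2]
opening: 0.0415
```

```bash
python3 -c "
from h import *
for n in('wrist','side'): cv2.imwrite(f'pics/{n}2.png',grab_frame(n))
inc((.491,-.099,.20),-53.4)"
```

```text
t 3.92 pos [ 0.4962 -0.3614  0.0445] yaw -53.40 tiltdeg 0.03 F [ 0.3 -1.  -0.9] op 0.0411 j6 0.19
inc mm [-213.7 -152.3 -155.6] turn -0.0000
```

View pics/wrist2.png

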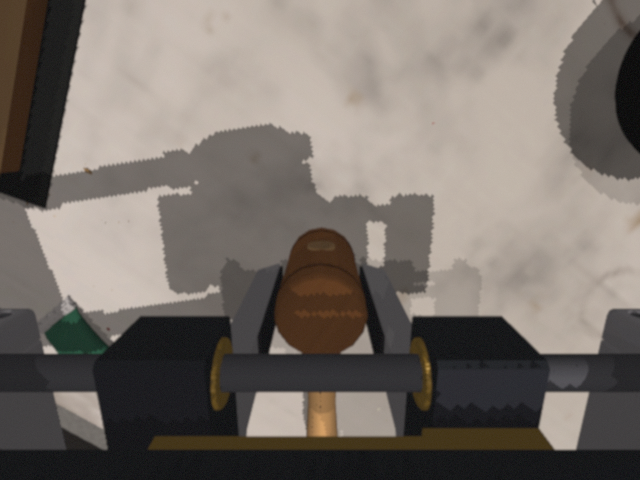

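View pics/side2.png

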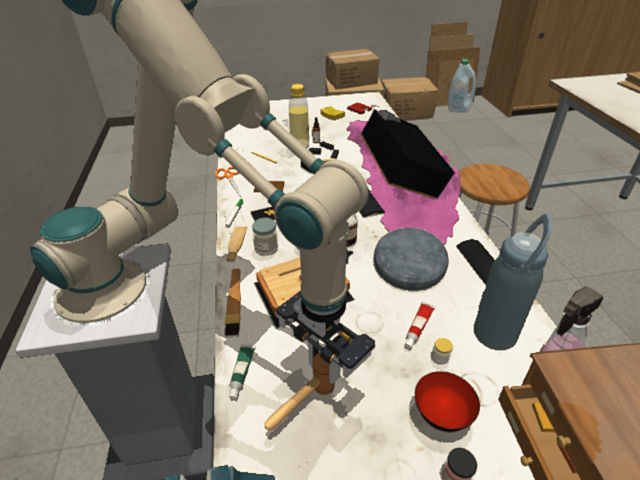

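>>> send_rows(increments=[[30,0,0,-20,0],[30,0,0,-60,0],[30,0,0,-100,0],[30,0,0,-100,0],[30,0,0,-100,0]])

```text
time: 4.55
eef_pos: [0.495, -0.3603, 0.1428]
eef_rot: [-2.806, 1.411, 0.005]
contact_force: [0.5, -0.5, -2.7]
opening: 0.0414
```

```bash
python3 -c "
from h import *
s=state();
for n in('scene','side'): cv2.imwrite(f'pics/{n}3.png',grab_frame(n))
crop(cv2.imread('pics/side3.png'),225,220,180,200,4,'pics/sd3.png')
inc((.491,-.099,.145),-53.4,s)"
```

```text
t 4.55 pos [ 0.495  -0.3603  0.1428] yaw -53.40 tiltdeg 0.18 F [ 0.5 -0.5 -2.7] op 0.0414 j6 0.19
inc mm [-212.2 -152.6   -1.6] turn -0.0000
```

View pics/sd3.png

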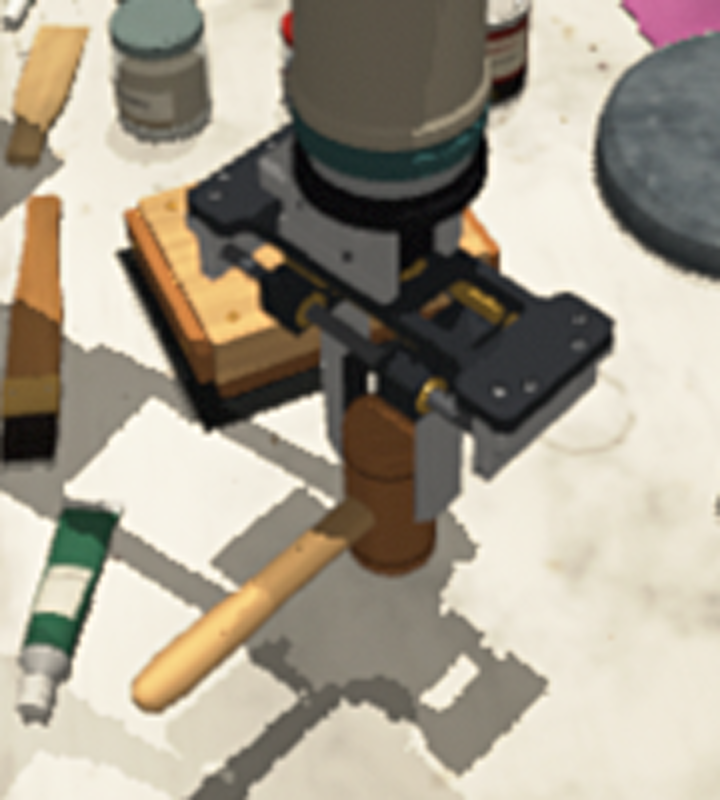

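View pics/scene3.png

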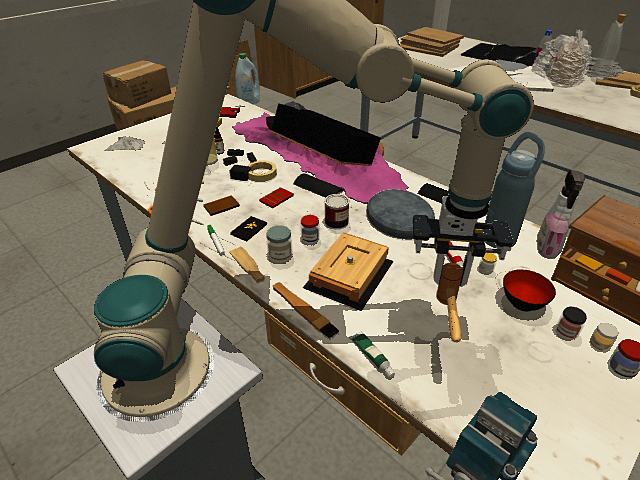

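>>> send_rows(increments=[[30,-41,-29,-1,0],[30,-84,-60,-1,0],[30,-127,-91,-1,0],[30,-170,-122,-1,0],[30,-212,-152,-1,0],[30,-212,-152,-1,0],[30,-212,-152,-1,0]])

```text
time: 5.52
eef_pos: [0.4913, -0.1005, 0.1445]
eef_rot: [2.807, -1.41, -0.002]
contact_force: [-0.0, 0.3, -1.7]
opening: 0.0414
```

```bash
python3 -c "
from h import *
s=state();
for n in('scene','side'): cv2.imwrite(f'pics/{n}4.png',grab_frame(n))
a=cv2.imread('pics/scene4.png')[190:310,280:440];b=cv2.imread('pics/side4.png')[200:320,230:390]
cv2.imwrite('pics/c4.png',cv2.resize(np.hstack([a,b]),None,fx=2.5,fy=2.5,interpolation=cv2.INTER_CUBIC))
inc((.491,-.099,.145),-53.4,s)"
```

```text
t 5.53 pos [ 0.4913 -0.1005  0.1445] yaw -53.35 tiltdeg 0.08 F [-0.   0.3 -1.7] op 0.0414 j6 0.59
inc mm [-1.4 -0.6 -0.5] turn 0.0010
```

View pics/c4.png

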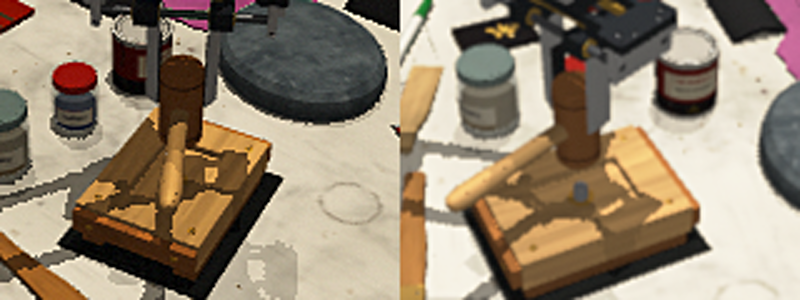

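```bash
python3 -c "
from h import *
print(plane(cam('side'),(301.2,262.8),.1), plane(cam('scene'),(180/2.5+280,137/2.5+190),.1), proj(cam('side'),(.491,-.099,.1)),proj(cam('scene'),(.491,-.099,.1)))"
```

```text
[[ 0.49109455 -0.1045242   0.1       ]] [[ 0.49226094 -0.10309615  0.1       ]] [[300.82304999 261.21724291]] [[350.37543427 244.29907016]]
```

>>> send_rows(increments=[[30,-2.5,-2,15,0],[30,-2.5,-2,32,0],[30,-2.5,-2,36,0],[30,-2.5,-2,40,0],[30,-2.5,-2,44,0],[30,-2.5,-2,48,0],[30,-2.5,-2,51,0],[30,-2.5,-2,54,0],[30,-2.5,-2,54,0]], squeeze=60)

```text
time: 6.75
eef_pos: [0.4922, -0.0975, 0.0914]
eef_rot: [2.807, -1.411, 0.002]
contact_force: [-0.2, -0.3, 2.6]
opening: 0.041
```

```bash
python3 -c "
from h import *
inc((.491,-.099,.0875),-53.4)"
```

```text
t 6.75 pos [ 0.4922 -0.0975  0.0914] yaw -53.39 tiltdeg 0.06 F [-0.2 -0.3  2.6] op 0.0410 j6 0.60
inc mm [0.5 1.9 3.9] turn 0.0001
```

>>> send_rows(increments=[[30,0,0,1.5,0],[30,0,0,3,0],[30,0,0,4,0],[30,0,0,4,0]])

```text
time: 7.25
eef_pos: [0.4922, -0.0975, 0.0874]
eef_rot: [-2.807, 1.411, -0.001]
contact_force: [0.4, -1.6, 3.7]
opening: 0.0409
```

>>> send_rows(increments=[[30,0,0,1,0],[30,0,0,2,0],[30,0,0,2,0]])

```text
time: 7.62
eef_pos: [0.4923, -0.0974, 0.0873]
eef_rot: [-2.806, 1.411, -0.003]
contact_force: [-3.1, -0.1, 16.3]
opening: 0.0414
```

>>> send_rows(increments=[[30,0,0,1,0],[30,0,0,2,0],[30,0,0,2,0]])

```text
time: 8.0
eef_pos: [0.4925, -0.0974, 0.0872]
eef_rot: [-2.806, 1.411, -0.004]
contact_force: [-5.4, -0.1, 28.3]
opening: 0.0412
```

>>> send_rows(increments=[[30,0,0,-10,0],[30,0,0,-35,0],[30,0,0,-60,0],[30,0,0,-60,0]])

```text
time: 8.5
eef_pos: [0.4925, -0.0971, 0.1439]
eef_rot: [-2.806, 1.411, -0.003]
contact_force: [0.8, -1.3, -2.6]
opening: 0.0412
```

```bash
python3 -c "
from h import *
inc((.496,-.3645,.15),-53.4)"
```

```text
t 8.5 pos [ 0.4925 -0.0971  0.1439] yaw -53.41 tiltdeg 0.11 F [ 0.8 -1.3 -2.6] op 0.0412 j6 0.60
inc mm [216.8 156.6  -6.1] turn -0.0001
```

Move aside towards the mallet's spot, then look at the pin before putting the mallet down.

>>> send_rows(increments=[[30,43,31,0,0],[30,87,63,0,0],[30,130,94,0,0],[30,174,126,0,0],[30,217,157,0,0],[30,217,157,0,0]])

```text
time: 9.25
eef_pos: [0.4942, -0.3683, 0.1404]
eef_rot: [-2.804, 1.417, 0.004]
contact_force: [-0.4, 0.5, -1.8]
opening: 0.0413
```

```bash
python3 -c "
from h import *
s=state();inc((.496,-.3645,.15),-53.4,s)
a=grab_frame('scene');b=grab_frame('side')
cv2.imwrite('pics/c5.png',cv2.resize(np.hstack([a[220:300,300:400],b[240:320,250:350]]),None,fx=4,fy=4,interpolation=cv2.INTER_CUBIC))
cv2.imwrite('pics/c5b.png',b)"
```

```text
t 9.25 pos [ 0.4942 -0.3683  0.1404] yaw -53.63 tiltdeg 0.15 F [-0.4  0.5 -1.8] op 0.0413 j6 0.18
inc mm [-2.  -3.7 -9.6] turn -0.0041
```

View pics/c5.png

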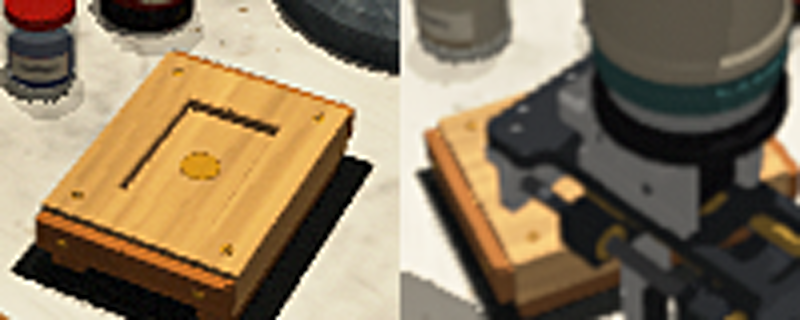

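View pics/c5b.png

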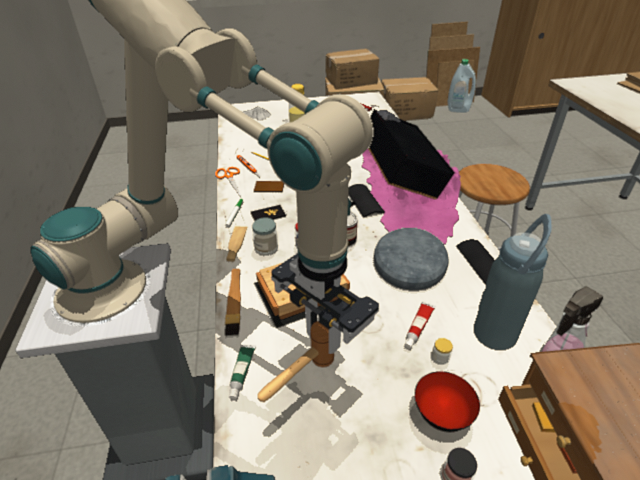

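>>> send_rows(increments=[[30,0,0,40,0],[30,0,0,75,0],[30,0,0,88,0],[30,0,0,92,0],[30,0,0,95,0],[30,0,0,95,0]])

```text
time: 10.1
eef_pos: [0.4957, -0.3654, 0.0494]
eef_rot: [2.806, -1.411, 0.003]
contact_force: [-0.4, -0.2, -1.6]
opening: 0.0413
```

>>> send_rows(increments=[[30,0,0,2,0],[30,0,0,4,0],[30,0,0,5,0],[30,0,0,5.5,0],[30,0,0,5.5,0]])

```text
time: 10.72
eef_pos: [0.4953, -0.3652, 0.0444]
eef_rot: [2.806, -1.412, 0.002]
contact_force: [-1.7, 1.1, 6.5]
opening: 0.0411
```

>>> send_rows(increments=[[60,0,0,0,0],[80,0,0,0,0],[80,0,0,0,0],[80,0,0,0,0],[80,0,0,0,0],[80,0,0,0,0]])

```text
time: 11.48
eef_pos: [0.4951, -0.365, 0.0428]
eef_rot: [-2.806, 1.412, 0.0]
contact_force: [0.3, 0.4, -0.1]
opening: 0.0799
```

>>> send_rows(increments=[[80,0,0,-30,0],[80,0,0,-80,0],[80,0,0,-130,0],[80,0,0,-160,0],[80,0,0,-160,0]])

```text
time: 12.1
eef_pos: [0.4964, -0.3661, 0.2057]
eef_rot: [2.805, -1.411, 0.009]
contact_force: [0.0, 0.4, -0.1]
opening: 0.0802
```

```bash
python3 -c "
from h import *
s=state();inc((.435,.235,.2),-77.6,s)
b=grab_frame('side')
cv2.imwrite('pics/c6b.png',b)"
```

```text
t 12.1 pos [ 0.4964 -0.3661  0.2057] yaw -53.40 tiltdeg 0.35 F [ 0.   0.4 -0.1] op 0.0802 j6 0.18
inc mm [-519.2 -309.2    3. ] turn 0.4224
```

View pics/c6b.png

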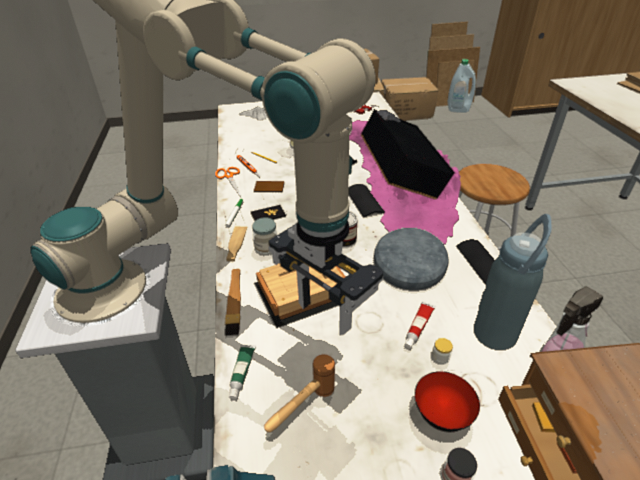

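>>> send_rows(increments=[[80,-519,-309,0,0.422],[80,-519,-309,0,0.422],[80,-519,-309,0,0.422],[80,-519,-309,0,0.422],[80,-519,-309,0,0.422],[80,-519,-309,0,0.422],[80,-519,-309,0,0.422],[80,-519,-309,0,0.422],[80,-519,-309,0,0.422],[80,-519,-309,0,0.422],[80,-519,-309,0,0.422],[80,-519,-309,0,0.422]])

```text
time: 13.65
eef_pos: [0.4328, 0.235, 0.2013]
eef_rot: [2.447, -1.966, -0.002]
contact_force: [1.2, -0.4, 0.4]
opening: 0.0799
```

```bash
python3 -c "
from h import *
s=state();np.save('s7.npy',s,allow_pickle=True);inc((.435,.235,.2),-77.6,s)
cv2.imwrite('pics/w7.png',grab_frame('wrist'))
cv2.imwrite('pics/s7.png',grab_frame('scene'))"
```

```text
t 13.65 pos [0.4328 0.235  0.2013] yaw -77.55 tiltdeg 0.20 F [ 1.2 -0.4  0.4] op 0.0799 j6 1.71
inc mm [ 0.5 -2.1  1.3] turn 0.0008
```

View pics/w7.png

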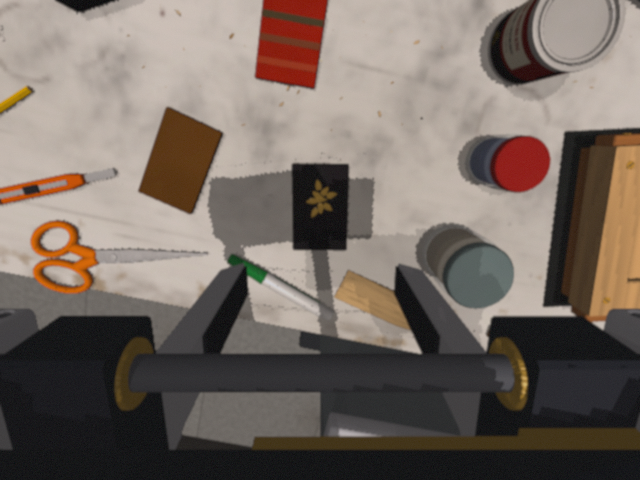

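View pics/s7.png

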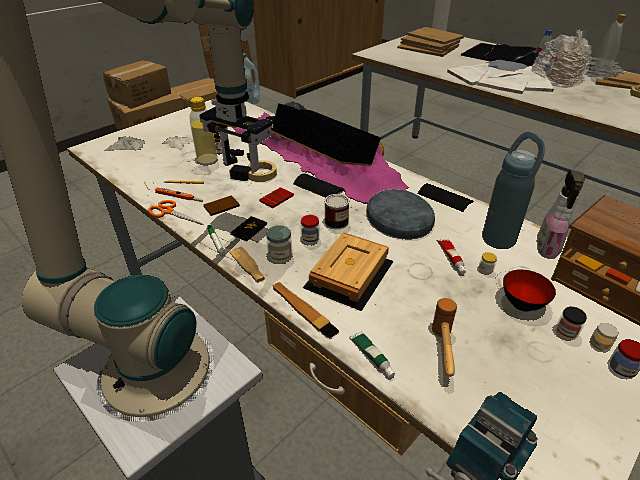

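```bash
python3 -c "
from h import *
s=np.load('s7.npy',allow_pickle=True).item();c=cam('wrist',s)
im=cv2.imread('pics/w7.png');roi=im[140:270,270:370];hsv=cv2.cvtColor(roi,cv2.COLOR_BGR2HSV)
m=((hsv[...,2]<50)|((hsv[...,1]>120)&(hsv[...,0]<40)&(hsv[...,2]>90))).astype(np.uint8);m=cv2.morphologyEx(m,cv2.MORPH_OPEN,np.ones((5,5)))
cs,_=cv2.findContours(m,0,1);k=max(cs,key=cv2.contourArea);r=cv2.minAreaRect(k);b=cv2.boxPoints(r)+[270,140];print(r,b)
P=plane(c,b,.0085);print(P,P.mean(0));d=P-np.roll(P,1,0);print(np.linalg.norm(d,axis=1),np.degrees(np.arctan2(d[:,1],d[:,0])))
print(proj(c,[(.435,.235,.0085)]))
# check pocket in wrist/jars
print(plane(c,(478,275),.082),plane(c,(521,163),.07))
"
```

```text
((50.0, 67.0), (84.0, 54.0), 90.0) [[293. 165.]
 [347. 165.]
 [347. 249.]
 [293. 249.]]
[[0.47336898 0.27163659 0.0085    ]
 [0.4854263  0.21691573 0.0085    ]
 [0.39645886 0.19547858 0.0085    ]
 [0.38363659 0.25377206 0.0085    ]] [0.43472268 0.23445074 0.0085    ]
[0.0914934  0.05603348 0.0915137  0.05968702] [  11.25960901  -77.57387424 -166.45253894  102.40526154]
[[319.55793584 207.96918733]]
[[0.41982567 0.08463029 0.082     ]] [[0.52310456 0.07575462 0.07      ]]
```

>>> send_rows(increments=[[80,0,-2,50,0],[80,0,-2,110,0],[80,0,-2,160,0],[80,0,-2,185,0],[80,0,-2,190,0],[80,0,-2,190,0]])

```text
time: 14.5
eef_pos: [0.4365, 0.2357, 0.0134]
eef_rot: [-2.447, 1.969, -0.001]
contact_force: [0.5, -0.1, 0.2]
opening: 0.0798
```

```bash
python3 -c "
from h import *
s=state();inc((.435,.2345,.002),-77.6,s)"
```

```text
t 14.5 pos [0.4365 0.2357 0.0134] yaw -77.65 tiltdeg 0.05 F [ 0.5 -0.1  0.2] op 0.0798 j6 1.71
inc mm [ 0.9  1.7 11.4] turn -0.0009
```

>>> send_rows(increments=[[80,1,1.5,6,0],[80,1,1.5,11,0],[80,1,1.5,11,0]])

```text
time: 14.88
eef_pos: [0.4343, 0.235, 0.002]
eef_rot: [-2.449, 1.968, -0.0]
contact_force: [-0.8, 0.7, 1.0]
opening: 0.0796
```

>>> send_rows(increments=[[66,0,0,0,0],[58,0,0,0,0],[54,0,0,0,0],[54,0,0,0,0],[54,0,0,0,0],[54,0,0,0,0]], squeeze=20)

```text
time: 15.62
eef_pos: [0.4346, 0.2352, 0.0021]
eef_rot: [-2.448, 1.968, -0.0]
contact_force: [-0.8, 0.5, 2.3]
opening: 0.0598
```

>>> send_rows(increments=[[54,0,0,0,0],[54,0,0,-5,0],[54,0,0,-20,0],[54,0,0,-60,0],[54,0,0,-100,0],[54,0,0,-150,0],[54,0,0,-150,0]], squeeze=30)

```text
time: 16.5
eef_pos: [0.4371, 0.2358, 0.1558]
eef_rot: [-2.443, 1.963, -0.007]
contact_force: [0.9, -0.6, -1.3]
opening: 0.059
```

```bash
python3 -c "
from h import *
s=state();inc((.491,-.099,.16),-74.8,s)
np.save('s8.npy',s,allow_pickle=True)
cv2.imwrite('pics/w8.png',grab_frame('wrist'));a=grab_frame('scene');b=grab_frame('side')
cv2.imwrite('pics/c8.png',cv2.resize(np.hstack([a[130:250,200:350],b[130:250,200:350]]),None,fx=2.6,fy=2.6,interpolation=cv2.INTER_CUBIC))"
```

```text
t 16.5 pos [0.4371 0.2358 0.1558] yaw -77.58 tiltdeg 0.50 F [ 0.9 -0.6 -1.3] op 0.0590 j6 1.71
inc mm [338.6  19.4  -4.7] turn -0.0484
```

View pics/w8.png

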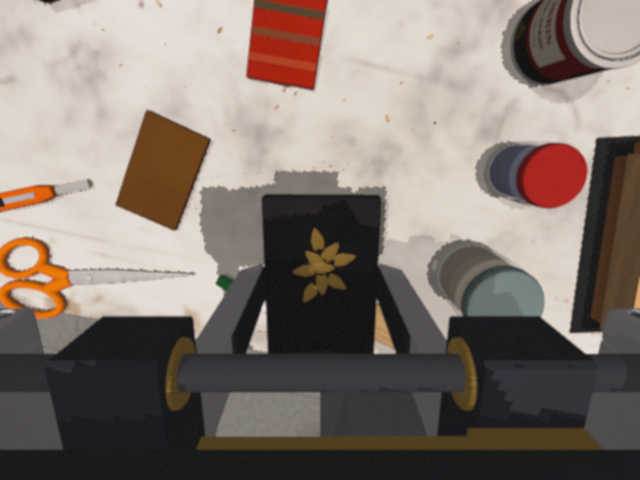

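View pics/c8.png

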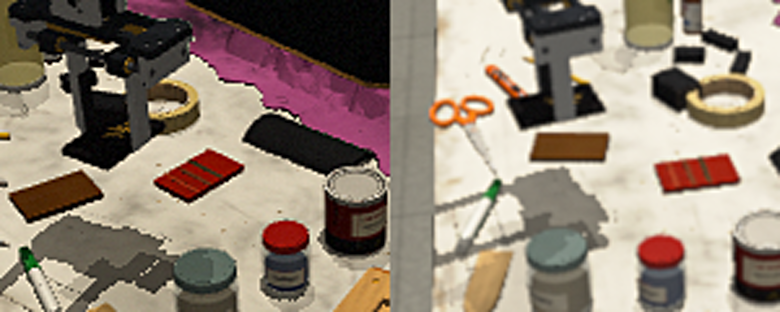

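```bash
python3 -c "
from h import *
m=camera_model('wrist');K=m['intrinsics'];W=np.linalg.inv(m['hand_eye']);c=(K,W[:3,:3],W[:3,3])
print(proj(c,np.array([(-30,47.5,-6.4),(30,47.5,-6.4),(0,0,-6.4),(30,10,-6.4),(30,47.5,2.1)])/1000))
print(plane(c,[(263,196),(381,196)],-.0064)*1000)
im=cv2.imread('pics/w8.png');crop(im,240,170,170,190,3,'pics/w8c.png')
"
```

```text
[[264.88638935 363.90971476]
 [371.53676317 363.86870599]
 [318.02886746 285.622597  ]
 [374.12330313 302.92393738]
 [369.51348888 354.89024682]]
[[-27.02630774 -47.67621137  -6.4       ]
 [ 31.15323047 -47.65959915  -6.4       ]]
```

View pics/w8c.png

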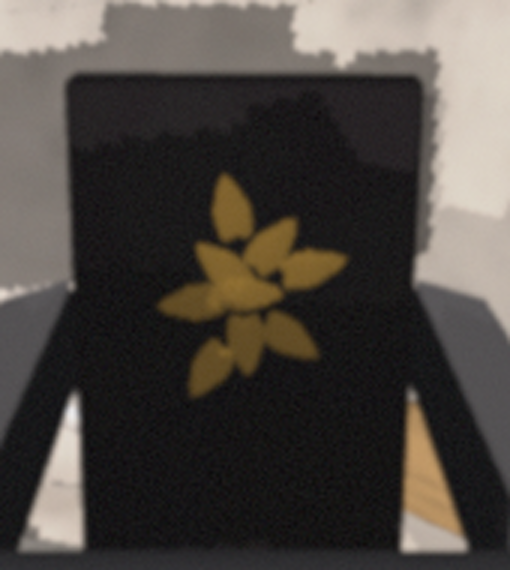

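```bash
python3 -c "
from h import *
inc((.355,-.135,.20),-74.8)"
```

```text
t 16.65 pos [0.4334 0.2345 0.1509] yaw -77.58 tiltdeg 0.13 F [-0.2 -0.5 -1.1] op 0.0598 j6 1.71
inc mm [344.  156.1 -48.6] turn -0.0485
```

>>> send_rows(increments=[[54,0,0,-25,0],[54,30,14,-50,-0.01],[54,75,34,-50,-0.02],[54,120,55,-50,-0.03],[54,165,75,-50,-0.04],[54,210,96,-50,-0.0485],[54,255,116,-50,-0.0485],[54,300,137,-50,-0.0485],[54,330,150,-50,-0.0485],[54,344,156,-50,-0.0485],[54,344,156,-50,-0.0485],[54,344,156,-50,-0.0485]])

```text
time: 18.15
eef_pos: [0.3555, -0.1336, 0.2009]
eef_rot: [-2.496, 1.908, 0.004]
contact_force: [0.5, 0.8, -1.3]
opening: 0.0596
```

>>> send_rows(increments=[[54,0,0,0,0],[54,0,0,0,0]])

```text
time: 18.4
eef_pos: [0.3562, -0.1339, 0.2018]
eef_rot: [-2.497, 1.906, 0.0]
contact_force: [0.1, 0.7, -1.1]
opening: 0.0594
```

```bash
python3 -c "
from h import *
s=state();im=grab_frame('wrist');inc((.491,-.099,.16),-74.8,s)
np.save('s9.npy',s,allow_pickle=True)
cv2.imwrite('pics/w9.png',im)"
```

```text
t 18.4 pos [ 0.3562 -0.1339  0.2018] yaw -74.73 tiltdeg 0.02 F [ 0.1  0.7 -1.1] op 0.0594 j6 0.76
inc mm [   1.9 -139.3   41.8] turn 0.0013
```

View pics/w9.png

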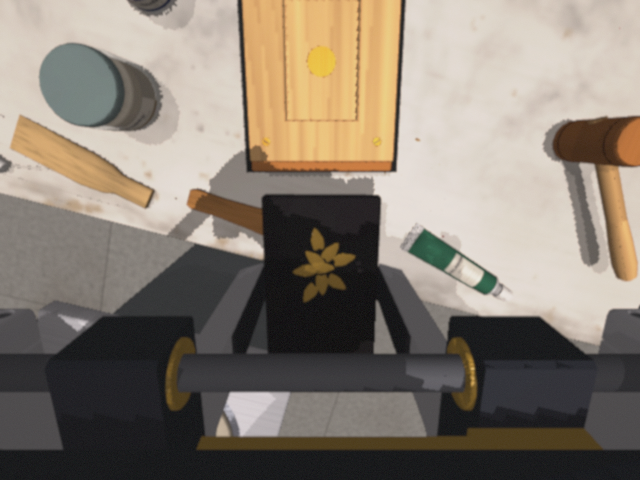

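```bash
python3 -c "
from h import *
np.set_printoptions(precision=2,suppress=True)
s=np.load('s9.npy',allow_pickle=True).item()
m=camera_model('wrist');K=m['intrinsics'];W=np.linalg.inv(m['hand_eye']);c=(K,W[:3,:3],W[:3,3])
im=cv2.imread('pics/w9.png');hsv=cv2.cvtColor(im,cv2.COLOR_BGR2HSV)
k=((hsv[...,1]>170)&(hsv[...,0]>18)&(hsv[...,0]<32)&(hsv[...,2]>150)).astype(np.uint8);k[:, :295]=0;k[:,345:]=0;k[:35]=0;k[90:]=0
M=cv2.moments(k,True);u=(M['m10']/M['m00'],M['m01']/M['m00']);print(u,M['m00'])
print('disc tool',plane(c,u,s['eef_pos'][2]-.043)*1e3)
C=cam('wrist',s);print('disc world',plane(C,u,.043)*1e3)
cv2.imwrite('pics/w9c.png',cv2.resize(im[0:180,230:415],None,fx=3.2,fy=3.2,interpolation=cv2.INTER_CUBIC))
"
```

```text
(320.91311754684835, 60.84838160136286) 587.0
disc tool [[   1.7  -140.53  158.81]]
disc world [[492.15 -98.44  43.  ]]
```

View pics/w9c.png

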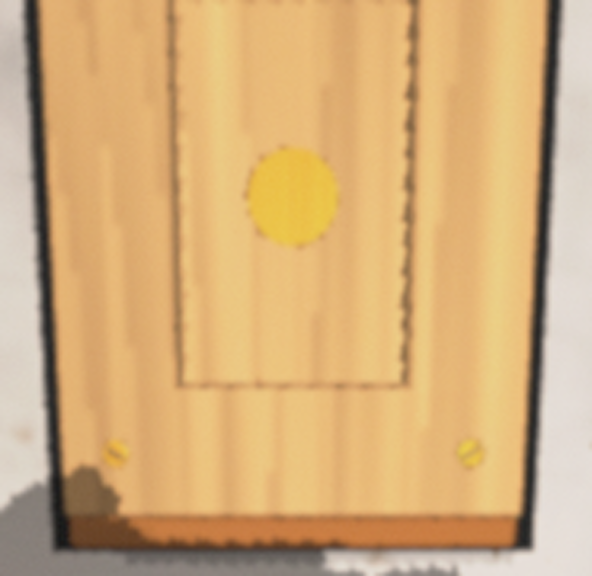

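```bash
python3 -c "
from h import *
np.set_printoptions(precision=2,suppress=True)
s=np.load('s9.npy',allow_pickle=True).item()
m=camera_model('wrist');K=m['intrinsics'];W=np.linalg.inv(m['hand_eye']);c=(K,W[:3,:3],W[:3,3])
f=lambda l:(np.array(l,float)+.5)/3.2-.5+[230,0]
z=s['eef_pos'][2]-.052
P=plane(c,f([(180,386),(406,386),(416,2),(172,2)]),z)*1e3;print('pocket',P)
e=P[3]-P[0];g=P[2]-P[1];h=P[1]-P[0];print([np.degrees(np.arctan2(v[0],-v[1])) for v in(e,g)],np.degrees(np.arctan2(h[1],h[0])),np.linalg.norm(h))
n=(P[0]+P[1])/2;print('near mid',n,'centre est',n+[0,-49,0])
Q=plane(c,f([(116,453),(470,453),(68,515),(520,515)]),z)*1e3;print('screws',Q,Q[:2].mean(0),Q[2:].mean(0))
T=plane(c,[(262.3,196),(380.7,196)],-.0064)*1e3;print(T)
"
```

```text
pocket [[ -29.44  -90.37  149.81]
 [  33.37  -90.35  149.81]
 [  33.5  -184.34  149.81]
 [ -29.08 -184.35  149.81]]
[np.float64(0.21936944022261412), np.float64(0.07647222716051486)] 0.01308521503584462 62.81055816813194
near mid [  1.97 -90.36 149.81] centre est [   1.97 -139.36  149.81]
screws [[-47.95 -72.34 149.81]
 [ 51.89 -72.31 149.81]
 [-62.37 -55.17 149.81]
 [ 66.89 -55.14 149.81]] [  1.97 -72.33 149.81] [  2.26 -55.15 149.81]
[[-27.34 -47.6   -6.4 ]
 [ 31.03 -47.59  -6.4 ]]
```

```bash
python3 -c "
from h import *
np.set_printoptions(precision=2,suppress=True)
m=camera_model('wrist');K=m['intrinsics'];W=np.linalg.inv(m['hand_eye']);c=(K,W[:3,:3],W[:3,3])
for z in(0,.0021): print(plane(c,[(262.3,195),(380.7,195)],z)*1e3)
im=cv2.imread('pics/w9.png');g=cv2.cvtColor(im,cv2.COLOR_BGR2GRAY)
print(g[188:202,320],g[215,255:270],g[215,374:388]);crop(im,250,180,145,60,5,'pics/w9d.png')
"
```

```text
[[-28.38 -47.09   0.  ]
 [ 32.11 -47.07   0.  ]]
[[-28.73 -46.76   2.1 ]
 [ 32.47 -46.74   2.1 ]]
[133 132 133 133 130 115  86  50  29  30  32  33  41  36] [79 79 80 81 78 77 70 50 34 25 22 24 25 23 20] [ 37  36  36  37  39  70 127 175 196 201 200 206 216 223]
```

View pics/w9d.png

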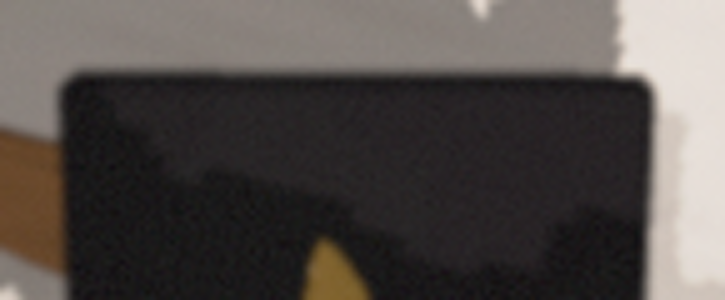

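>>> send_rows(increments=[[54,0,-40,0,0],[54,0.5,-80,10,0],[54,1,-120,30,0],[54,1,-140,60,0],[54,1,-140,90,0],[54,1,-140,110,0],[54,1,-140,117,0],[54,1,-140,117,0],[54,1,-140,117,0]])

```text
time: 19.58
eef_pos: [0.4923, -0.099, 0.0859]
eef_rot: [-2.495, 1.908, -0.003]
contact_force: [0.4, 0.4, -0.9]
opening: 0.0593
```

```bash
python3 -c "
from h import *
s=state();im=grab_frame('wrist');a=grab_frame('scene');b=grab_frame('side');inc((.4915,-.0988,.0641),-74.8,s)
np.save('s10.npy',s,allow_pickle=True)
cv2.imwrite('pics/w10.png',im);cv2.imwrite('pics/c10.png',cv2.resize(np.hstack([a[200:310,290:405],b[220:330,245:360]]),None,fx=3.4,fy=3.4,interpolation=cv2.INTER_CUBIC))"
```

```text
t 19.57 pos [ 0.4923 -0.099   0.0859] yaw -74.80 tiltdeg 0.12 F [ 0.4  0.4 -0.9] op 0.0593 j6 0.97
inc mm [-0.4  0.7 21.8] turn 0.0001
```

View pics/w10.png

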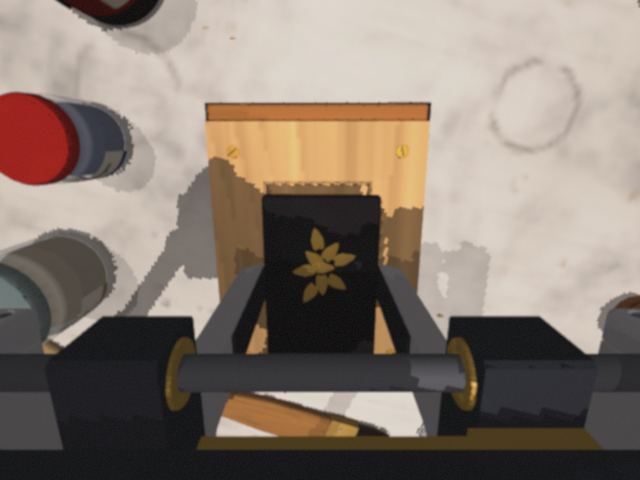

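View pics/c10.png

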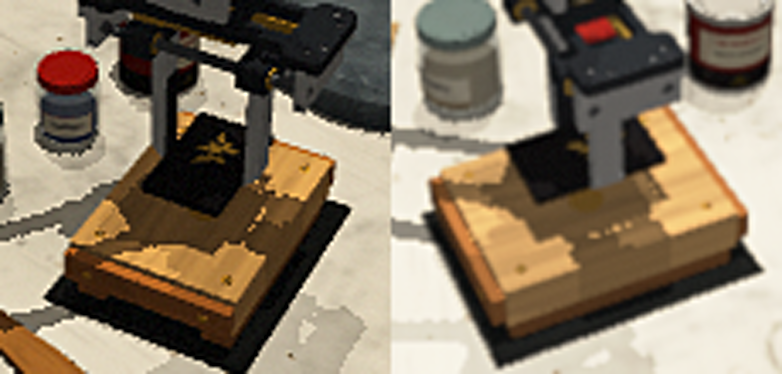

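>>> send_rows(increments=[[54,0,0,8,0],[54,0,0,15,0],[54,0,0,20,0],[54,0,0,20,0],[54,0,0,20,0]])

```text
time: 20.35
eef_pos: [0.4916, -0.0988, 0.0649]
eef_rot: [-2.496, 1.908, 0.0]
contact_force: [0.2, -0.2, -0.7]
opening: 0.0594
```

```bash
python3 -c "
from h import *
s=state();im=grab_frame('wrist');a=grab_frame('scene');b=grab_frame('side');inc((.4915,-.0988,.0641),-74.8,s)
np.save('s11.npy',s,allow_pickle=True)
cv2.imwrite('pics/w11.png',im);crop(im,190,60,260,180,3,'pics/w11c.png');cv2.imwrite('pics/a11.png',a);cv2.imwrite('pics/b11.png',b);cv2.imwrite('pics/c11.png',cv2.resize(np.hstack([a[200:310,290:405],b[220:330,245:360]]),None,fx=3.4,fy=3.4,interpolation=cv2.INTER_CUBIC))"
```

```text
t 20.35 pos [ 0.4916 -0.0988  0.0649] yaw -74.80 tiltdeg 0.01 F [ 0.2 -0.2 -0.7] op 0.0594 j6 0.97
inc mm [-0.   0.1  0.8] turn -0.0000
```

View pics/w11c.png

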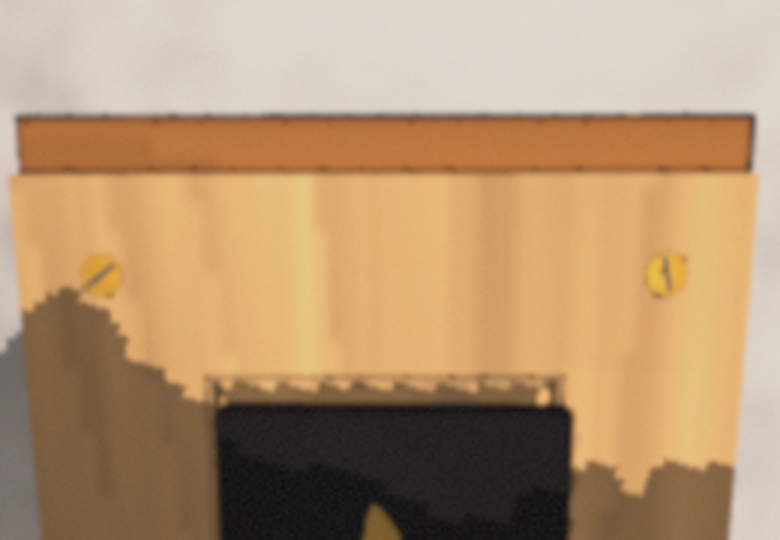

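View pics/c11.png

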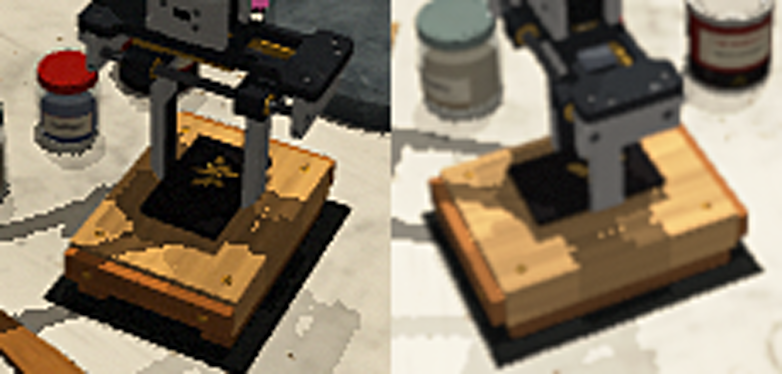

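```bash
python3 -c "
from h import *
np.set_printoptions(precision=2,suppress=True)
m=camera_model('wrist');K=m['intrinsics'];W=np.linalg.inv(m['hand_eye']);c=(K,W[:3,:3],W[:3,3])
f=lambda l:(np.array(l,float)+.5)/3-.5+[190,60]
P=plane(c,f([(207,375),(565,375),(101,274),(667,274),(10,173),(758,173)]),.0129)*1e3
print(P, [(P[i]+P[i+1])/2 for i in(0,2,4)])
T=plane(c,f([(216,404),(572,404)]),.001)*1e3;print(T,T.mean(0))
"
```

```text
[[-32.26 -50.72  12.9 ]
 [ 32.61 -50.7   12.9 ]
 [-50.19 -68.57  12.9 ]
 [ 49.9  -68.54  12.9 ]
 [-64.69 -85.58  12.9 ]
 [ 64.49 -85.55  12.9 ]] [array([  0.17, -50.71,  12.9 ]), array([ -0.15, -68.56,  12.9 ]), array([ -0.1 , -85.57,  12.9 ])]
[[-28.86 -47.28   1.  ]
 [ 32.08 -47.26   1.  ]] [  1.61 -47.27   1.  ]
```

>>> send_rows(increments=[[54,-1.7,-1.8,0.8,0],[54,-1.7,-1.8,0.8,0],[54,-1.7,-1.8,0.8,0],[54,-1.7,-1.8,0.8,0]])

```text
time: 21.0
eef_pos: [0.4928, -0.0967, 0.0641]
eef_rot: [-2.496, 1.908, 0.0]
contact_force: [0.2, 0.1, -0.4]
opening: 0.0596
```

```bash
python3 -c "
from h import *
s=state();im=grab_frame('wrist');a=grab_frame('scene');b=grab_frame('side');inc((.4915,-.0988,.0641),-74.8,s)
np.save('s12.npy',s,allow_pickle=True)
cv2.imwrite('pics/w12.png',im);crop(im,190,60,260,180,3,'pics/w12c.png');crop(a,300,220,110,90,7,'pics/a12.png');crop(b,250,240,110,90,7,'pics/b12.png')"
```

```text
t 21.0 pos [ 0.4928 -0.0967  0.0641] yaw -74.80 tiltdeg 0.01 F [ 0.2  0.1 -0.4] op 0.0596 j6 0.97
inc mm [1.7 1.8 0. ] turn 0.0000
```

View pics/w12c.png

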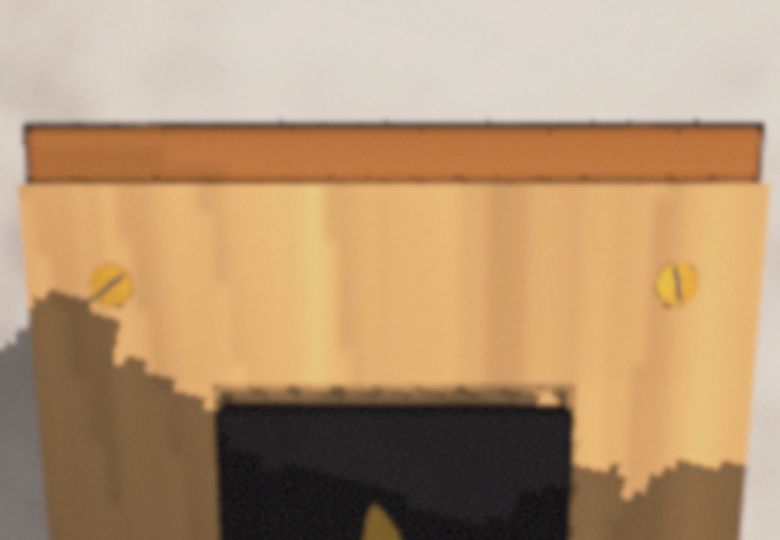

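View pics/a12.png

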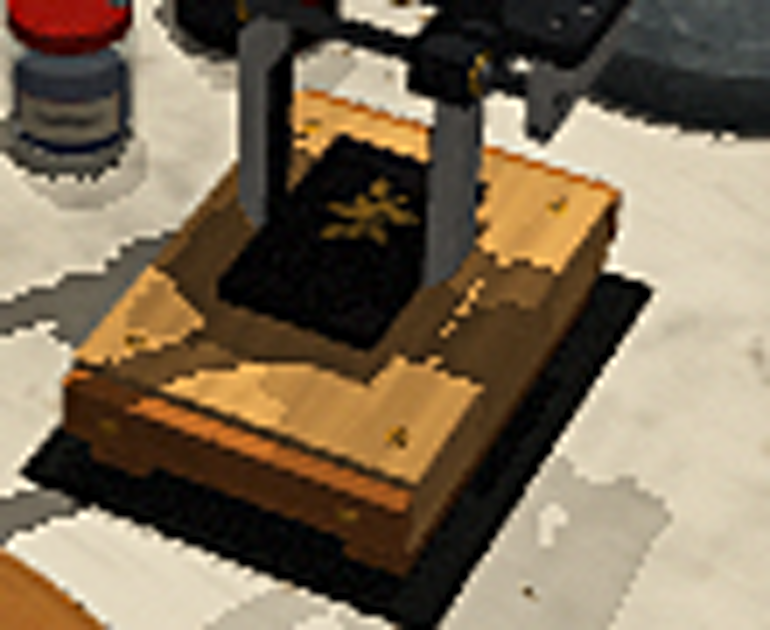

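View pics/b12.png

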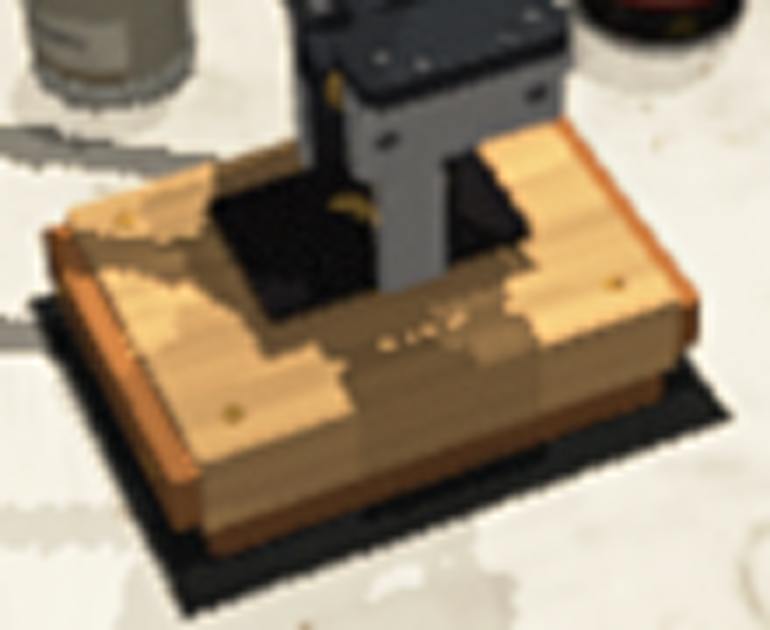

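```bash
python3 -c "
from h import *
np.set_printoptions(precision=1,suppress=True)
A=cam('scene');B=cam('side')
f=lambda l,u,v:(np.array(l,float)+.5)/7-.5+[u,v]
fa=lambda l:f(l,300,220);fb=lambda l:f(l,250,240)
SA=plane(A,fa([(313,130),(557,204),(396,438),(135,340)]),.052)*1e3
SB=plane(B,fb([(126,219),(615,283),(232,412)]),.052)*1e3
print(SA,SA.mean(0),(SA[0]+SA[2])/2,(SA[1]+SA[3])/2);print(SB,(SB[0]+SB[1])/2)
y=np.radians(15.2);ex=np.array([np.cos(y),np.sin(y)]);ey=np.array([-ex[1],ex[0]])
def loc(P,c): d=P[:,:2]-c[:2]; return np.c_[d@ex,d@ey]
cA=SA.mean(0);cB=(SB[0]+SB[1])/2
for z in(.062,.0705):
  print(z,'scene far,near,left',loc(plane(A,fa([(345,137),(374,347),(220,287)]),z)*1e3,cA).tolist())
  print(z,'side left,near,right',loc(plane(B,fb([(210,206),(275,322),(528,235)]),z)*1e3,cB).tolist())
m=camera_model('wrist');K=m['intrinsics'];W=np.linalg.inv(m['hand_eye']);c=(K,W[:3,:3],W[:3,3])
f=lambda l:(np.array(l,float)+.5)/3-.5+[190,60]
P=plane(c,f([(215,387),(575,387),(111,285),(677,285),(20,184),(768,184)]),.0121)*1e3
print([(P[i]+P[i+1])/2 for i in(0,2,4)],(plane(c,f([(216,404),(572,404)]),.001)*1e3).mean(0))
"
```

```text
[[ 544.8  -32.8   52. ]
 [ 573.6 -126.    52. ]
 [ 440.2 -163.5   52. ]
 [ 414.8  -66.3   52. ]] [493.4 -97.2  52. ] [492.5 -98.2  52. ] [494.2 -96.2  52. ]
[[ 413.2  -65.1   52. ]
 [ 571.6 -126.5   52. ]
 [ 439.3 -161.6   52. ]] [492.4 -95.8  52. ]
0.062 scene far,near,left [[56.961358192077654, 30.91913769140153], [-41.60674187314998, -28.434899478269184], [-39.19239241862779, 32.19080440135617]]
0.062 side left,near,right [[-43.27990725144929, 33.525595181177984], [-44.12622273633945, -27.55625297513413], [47.79483021902992, -26.378132331360884]]
0.0705 scene far,near,left [[47.2354412797476, 26.437475249050866], [-50.210363121078544, -32.24075728873419], [-47.823503431737656, 27.694662771172982]]
0.0705 side left,near,right [[-46.050158728579916, 24.695355764045857], [-46.88649630581415, -35.666348366504636], [43.950823934753906, -34.50211755365265]]
[array([  1.8, -48.6,  12.1]), array([  1.6, -66.7,  12.1]), array([  1.6, -83.7,  12.1])] [  1.6 -47.3   1. ]
```

```bash
python3 -c "
from h import *
np.set_printoptions(precision=2,suppress=True)
B=cam('side');b=grab_frame('side');s=state();inc((.4928,-.0967,.0641),-74.8,s)
g=cv2.cvtColor(b,cv2.COLOR_BGR2GRAY).astype(float)
y=np.radians(15.2);ex=np.array([np.cos(y),np.sin(y),0]);ey=np.array([-ex[1],ex[0],0]);c=np.array([.4928,-.0967,.062])
e=proj(B,[c-.0475*ex-.03*ey,c+.0475*ex-.03*ey]);print('pred',e,'slope',(e[1]-e[0])[1]/(e[1]-e[0])[0])
for u in range(290,326,2):
    col=g[270:292,u];print(u,col.astype(int))
"
```

```text
t 21.2 pos [ 0.49 -0.1   0.06] yaw -74.80 tiltdeg 0.00 F [ 0.8 -0.5 -1.2] op 0.0597 j6 0.97
inc mm [ 0.  -0.1  0. ] turn -0.0000
pred [[288.11 286.98]
 [325.8  274.39]] slope -0.3341136575140976
290 [ 11  12  10  14   8  11  11  14  10  13  17  25  27  22  14  29  62  81
  80  82 122 175]
292 [ 12  10  14  13  13  11  12  16  10  16  22  26  26  18  26  58  82  80
  80 100 152 182]
294 [ 12   9  13  11  10  11  13   9  11  15  12  13  13  12  44  74  81  80
  98 147 186 178]
296 [  7   7  14  13  13   8  12   9  13  11  11  11  11  32  61  81  82  83
  82  84 101 140]
298 [ 21  10  10  11  14  13  10  11  13  10  11  12  24  58  80  80  82  84
  85  82  78 120]
300 [39 22  8 11 12 11 14 12 13 11 12 13 46 72 81 83 85 85 85 80 76 77]
302 [69 39 16 11 10  8  7  8 12  9 10 27 60 79 80 84 84 84 81 76 77 78]
304 [ 94  97  86  80  78  75  77  76  76  77  75  76  77  79  84  84  83  84
 107 127  82  78]
306 [ 94  96  95  95  96  96  96  95  96  94  94  85  77  81  85  84  85  82
  95 109  79  81]
308 [ 95  94  96  95  94  95  96  96  95  96  90  78  78  85  84  83  85 108
 124  82  79  86]
310 [ 96  96  95  95  96  96  96  96  97  93  83  78  82  83  85  84 108 125
  81  75  84  87]
312 [ 97  99  98  98  98  98  97  98  96  88  76  80  82  97 113 101 106 114
  91  82  86  88]
314 [ 18  18  20  19  22  23  22  32  59  77  79  82  92 108 117 137 149 109
 110 108  89  87]
316 [ 24  14  18  14  17  14  18  52  76  79  81  81  96 115 124 133 109 107
 108  98  88  84]
318 [ 29  24  17  16  13  11  41  72  78  81  81  95 116 112 104 103 106 112
 120 122 115 102]
320 [ 27  29  27  14  11  28  57  78  78  80  89 108 113 108 103 103 110 117
 122 120 116 108]
322 [ 22  26  28  19  17  57  91  90  82 113 166 166 140 170 151 109 113 120
 120 118 108  95]
324 [ 93  40  20  21  83 118  84  82 105 169 208 203 196 191 169 115 112 117
 117 113 100  89]
```

```bash
python3 -c "
from h import *
cv2.imwrite('pics/end.png',grab_frame('scene'));inc((.4928,-.0967,.0641),-74.8);print(finish_job())"
```

```text
t 21.25 pos [ 0.4927 -0.0967  0.0641] yaw -74.80 tiltdeg 0.01 F [-0.1  0.3 -0.1] op 0.0594 j6 0.97
inc mm [ 0.  -0.1  0. ] turn -0.0000
the job is handed in; nothing more can be done
None
```

View pics/end.png

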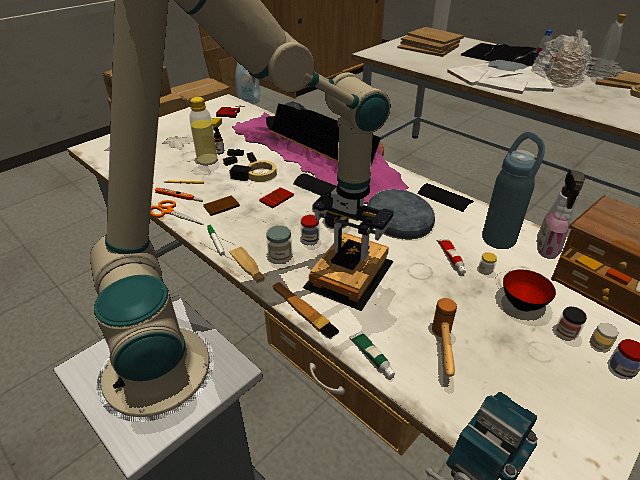

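The job is done and handed in at 21 s. I drove the pin down with the mallet until it bottomed out. The mallet is back upright where it stood, clear of the bed. I then carried the black tile over the jars, and it is still held over the pocket.

- **Pin:** the push reached 28 N with the mallet's face at about 43 mm, which is the pocket floor. Afterwards the scene and wrist pictures show only the pin's flat disc.
- **Tile height and level:** the tile's underside is at about 62 mm, so about 10 mm above the bed, and the force reading shows no contact. The tool is square with the pocket to about 0.1–0.2°. The tile's lower edge in the side view is level to about 0.3°.
- **Centring across the pocket:** the tile is within about 0.2 mm of the pocket's centre in the wrist view.
- **Centring along the pocket:** the gap measures 1.3 mm at the end the wrist camera can see, against 1.5 mm ideal.
- **Checks that disagreed:**
  - Combining both pocket ends from two wrist views put the centre about 1 mm differently lengthwise. I trusted the close-up of one end instead.
  - The side and scene cameras agreed with the wrist camera only to about 3 mm.
- **Jars and other tiles:** in the last scene picture they look unmoved.

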